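Stand the dropper bottles in their drip dishes

TASK

Stand each of the four glass dropper bottles (the ones with a rubber bulb on top) upright in the shallow metal dish of its own shape and size: round in round, square in square, small in small, large in large. Set each one down flat on the dish's floor without dropping it or knocking any bottle over, and leave the two screw-capped bottles where they stand.

Things in the scene. Friction and masses are not known exactly. Their poses are not given: they have to be found in the camera images.
- round_small: Small round dropper bottle of amber glass, with a black collar (20 mm across) and a thin black rubber dropper bulb (13 mm across) on top, empty, standing loose. Glass body a cylinder 28 mm across and 44 mm high; 78 mm high in all; about 35 g. Origin: centre of the underside, z up its axis. Grip it by the glass body.
- round_large: Large round dropper bottle of amber glass, with a black collar (20 mm across) and a thin black rubber dropper bulb (13 mm across) on top, empty, standing loose. Glass body a cylinder 44 mm across and 62 mm high; 96 mm high in all; about 85 g. Origin: centre of the underside, z up its axis. Grip it by the glass body.
- square_small: Small square dropper bottle of amber glass, with a black collar (20 mm across) and a thin black rubber dropper bulb (13 mm across) on top, empty, standing loose. Glass body 26 x 26 mm and 44 mm high; 78 mm high in all; about 35 g. Origin: centre of the underside, z up, x and y square to its flat sides. Grip it by the glass body.
- square_large: Large square dropper bottle of amber glass, with a black collar (20 mm across) and a thin black rubber dropper bulb (13 mm across) on top, empty, standing loose. Glass body 42 x 42 mm and 62 mm high; 96 mm high in all; about 85 g. Origin: centre of the underside, z up, x and y square to its flat sides. Grip it by the glass body.
- dish_round_small: Small round shallow stainless steel dish, 46 mm across inside, 54 mm outside. Lies fixed on the table. Wall 4 mm thick, rim 12 mm high, floor 4 mm thick (the bottle then stands 4 mm above the table). Origin: centre of the underside, z up.
- dish_round_large: Large round shallow stainless steel dish, 62 mm across inside, 70 mm outside. Lies fixed on the table. Wall 4 mm thick, rim 12 mm high, floor 4 mm thick (the bottle then stands 4 mm above the table). Origin: centre of the underside, z up.
- dish_square_small: Small square shallow stainless steel dish, 44 x 44 mm inside, 52 x 52 mm outside. Lies fixed on the table. Wall 4 mm thick, rim 12 mm high, floor 4 mm thick (the bottle then stands 4 mm above the table). Origin: centre of the underside, z up, x and y along its sides.
- dish_square_large: Large square shallow stainless steel dish, 60 x 60 mm inside, 68 x 68 mm outside. Lies fixed on the table. Wall 4 mm thick, rim 12 mm high, floor 4 mm thick (the bottle then stands 4 mm above the table). Origin: centre of the underside, z up, x and y along its sides.
- capped_round: Round amber glass bottle with a wide flat black screw cap and no bulb, standing loose; not part of the job. 38 mm across, glass 55 mm high, 73 mm in all; about 100 g. Origin: centre of the underside, z up.
- capped_square: Square amber glass bottle with a wide flat black screw cap and no bulb, standing loose; not part of the job. 36 x 36 mm, glass 55 mm high, 73 mm in all; about 100 g. Origin: centre of the underside, z up, x and y square to its flat sides.

How it is judged (in metres and radians):
At the end, for the whole second after the job is handed in: Each dropper bottle stands upright (within 0.12 rad), at rest, on the floor of the dish of its own shape and size (centres within 14 mm, underside 1 to 7.5 mm above the dish's underside), released; both screw-capped bottles stand upright within 20 mm of where they began (horizontal distance between round_small and dish_round_small below 0.014 m and z of round_small in the frame of dish_round_small between 0.001 and 0.0075 m and angle between each of round_small, round_large, square_small, square_large, capped_round, capped_square's own z axis and vertical below 0.12 rad and linear speed of each of round_small, round_large, square_small, square_large below 0.02 m/s and angular speed of each of round_small, round_large, square_small, square_large below 0.3 rad/s and horizontal distance between round_large and dish_round_large below 0.014 m and z of round_large in the frame of dish_round_large between 0.001 and 0.0075 m and horizontal distance between square_small and dish_square_small below 0.014 m and z of square_small in the frame of dish_square_small between 0.001 and 0.0075 m and horizontal distance between square_large and dish_square_large below 0.014 m and z of square_large in the frame of dish_square_large between 0.001 and 0.0075 m and distance of each of capped_round, capped_square from where it was at the start of the episode below 0.02 m); the robot touches nothing.
It fails at once if a bottle is knocked over (angle between any of round_small, round_large, square_small, square_large, capped_round, capped_square's own z axis and vertical above 0.8 rad).
It fails at once if a screw-capped bottle is shifted by more than 20 mm (distance of any of capped_round, capped_square from where it was at the start of the episode above 0.02 m).
It fails at once if a dropper bottle is dropped from more than about 25 mm ((linear speed of round_small above 0.7 m/s and contact force between the fingers and round_small below 0.02 N) or (linear speed of round_large above 0.7 m/s and contact force between the fingers and round_large below 0.02 N) or (linear speed of square_small above 0.7 m/s and contact force between the fingers and square_small below 0.02 N) or (linear speed of square_large above 0.7 m/s and contact force between the fingers and square_large below 0.02 N)).
It also fails if it takes over 91 s, if anything falls off the work surface, if the arm or the gripper's body presses on something with over 40 N, if the wrist force passes 120 N, or if a joint passes its speed limit or range.

ROBOT

A 6-joint arm with a two-finger parallel gripper is mounted at the origin on the work surface. World frame = base frame: x ahead of the robot, y to its left, z up, the work surface at z = 0. Lengths are in m, angles in degrees, forces in N, time in s.
With the tool pointing down it reaches from about 0.275 to 0.775 m from the base axis. Payload 14.6 kg.
Tool frame: the origin (TCP) lies at the very end of the fingers, on their centre line; the grasp point (between the pads) lies 19 mm behind it; z points along the fingers, y is the direction in which the jaws open and shut (so a half turn about z gives the same grasp; the last joint's range is limited). The gripper opens to 85 mm and grips with 20 to 120 N. Pads are 22 mm wide; open, the fingers measure 114 mm over their backs; the gripper's body (76 mm by 85 mm) begins 54 mm behind the grasp point. The pads swing forward as they close: fully open they stand 13 mm farther back than shut.
Start: joints at [-75.017, 15.075, -2.767, 72.158, 0, 81.102], TCP at [0.213, -0.48, 0.231] pointing down, gripper open.
Joint ranges: [-151.79, 151.79], [-50.71, 97.33], [-67.44, 78.34], [-121.81, 120.89], [-77.56, 73.72], [-180, 180]. Speed limits (degrees/s): [108.29, 108.29, 147.25, 159.86, 180, 180].

INTERFACE

Orientations are given as a 3x3 rotation matrix whose columns are the frame's x, y, z axes.
In Python, from station import r gives the robot as it stands.
- The arm moves only by the tool drive_tool, never from a script. Its arguments are lists of equal length, an entry for each row: "rotation": the turn, a rotation vector about the world's x, y, z in units of 6 degrees (1.0 is 6 degrees), a list of three; "offset": the shift along the world's x, y, z in units of 30 mm (1.0 is 30 mm), a list of three; "gripper": the finger opening in mm, from 0 to 85.4. In form: {"rotation": [[ax, ay, az], ...], "offset": [[x, y, z], ...], "gripper": [gripper, ...]}. A call has 1 to 8 rows; each row shifts and turns the commanded pose from where the row before left it; what a row does not reach is not made up. A row lasts 1/12 s, in which the tool goes at most 41.7 mm and 7.16 degrees, less where a joint would pass 70% of its speed; a pose out of reach is approached as far as the arm can. A call is refused whole if a number of a shift passes 1 or a number of a turn 1, either way. A call with a gripper value outside its range is refused whole. The fingers move at their own pace and stop on an object; "newtons" is the grip in N (left out, the last holds). Time passes only in rows, so rows that do not move let the fingers close. It gives the time, the measured TCP pose, the force and the opening at its end, in the units of the state.
- r.observe(): the state, without advancing time (a new reading comes with each control period).
- r.camera(name): name is "side" or "top" or "wrist"; returns a dict with "frame" (400x640x3 uint8, red, green, blue), "fx", "fy", "cx", "cy" (pixels), "k1" (the pictures are not rectified: a ray, as slopes to the right and down, at radius r is drawn at 1 + k1 r^2 times it, then the intrinsics apply), "camera_from_world" (4x4, takes a point from world to camera coordinates). Camera axes: x right, y up, looking along -z (the intrinsics and any distortion apply to the point x, -y, -z); pixel columns grow to the right and rows downward; lengths in m; the calibration is good to about 2 mm. A picture is of the moment at which its call begins. There is no depth.
- r.hand_in(): hands the job in, once; it reports no verdict.
Trained networks look in a picture, given as the dict that the camera call returned (one of the last four; its "shot" number tells which), for a name from the list of things; names that differ only in an ending like _2 or _b are one class to them, and where a whole thing is asked for, a point or a joint stands for the part that bears it (a point fixed in the world has none). Each returns a list of dicts, best first, with "confidence" (0 to 1); they miss things now and then, are a little off and sometimes report something else, mostly with a low value. They report only what shows in the picture. A call takes as long as a camera call.
- r.find_in(picture, query): "at" ([column, row] in pixels, amid what is visible of it).
The state is a dict: "clock": time; "q": joint angles; "joint_vel": joint speeds; "effort": joint torques, N m; "ee_pos": TCP position; "ee_rot": TCP orientation; "wrist_force": force on the tool from outside, world axes, zero at the start; "wrist_torque": the same for the moment, N m; "width": opening from 0.0 (shut) to 1.0 (fully open).
Only numpy, scipy, OpenCV 4.12 (cv2) and the standard library are available. Lean on these libraries where they do the work, as an engineer would, in place of code of your own. Each camera call takes 0.05 s, during which the arm holds its last target. There are 200 camera calls.

## Working session

There is one attempt and no reset: what is moved stays moved. The work goes in short steps, Python scripts to look and compute and a tool call to move; the robot and the scene stay as the last step left them, time stands still between calls to the robot, and variables do not carry over. Pictures are saved under pics/ and viewed, and the job is handed in when it is done.

Besides the shell and the picture viewer there is one more tool, called after ">>>" in YAML: its name, and indented under it one key for each argument. drive_tool: Moves the arm, as the interface text tells. Its arguments: {"type":"object","properties":{"rotation":{"type":"array","items":{"type":"array","items":{"type":"number"}}},"offset":{"type":"array","items":{"type":"array","items":{"type":"number"}}},"gripper":{"type":"array","items":{"type":"number"}},"newtons":{"type":"number"}},"required":["rotation","offset","gripper"]}

```bash
mkdir -p pics; cat > h.py <<'E'
import numpy as np, cv2
from station import r
N=["round_small","round_large","square_small","square_large","dish_round_small","dish_round_large","dish_square_small","dish_square_large","capped_round","capped_square"]
def ray(p,uv):
    d=np.array([(uv[0]-p["cx"])/p["fx"],(uv[1]-p["cy"])/p["fy"]]);s=d.copy()
    for _ in range(20): s=d/(1+p["k1"]*(s@s))
    T=np.array(p["camera_from_world"]);R=T[:3,:3]
    return -R.T@T[:3,3], R.T@np.array([s[0],-s[1],-1])
def hit(p,uv,z):
    o,d=ray(p,uv);return o+d*(z-o[2])/d[2]
def proj(p,X):
    T=np.array(p["camera_from_world"]);c=T[:3,:3]@np.array(X)+T[:3,3]
    s=np.array([c[0],-c[1]])/-c[2];s=s*(1+p["k1"]*(s@s))
    return np.array([p["cx"]+p["fx"]*s[0],p["cy"]+p["fy"]*s[1]])
def save(p,n): cv2.imwrite(f"pics/{n}.png",cv2.cvtColor(p["frame"],cv2.COLOR_RGB2BGR))
E
python3 - <<'E'
from h import *
s=r.observe();print(s["clock"],s["ee_pos"],s["width"])
for c in["top","side","wrist"]:
    p=r.camera(c);save(p,c+"0");T=np.array(p["camera_from_world"]);print(c,-T[:3,:3].T@T[:3,3])
    if c!="wrist":
        for n in N:
            f=r.find_in(p,n)
            print(n,[(np.round(x["at"],1).tolist(),round(x["confidence"],2),hit(p,x["at"],.006 if 'dish' in n else .04).round(3)[:2].tolist()) for x in f[:3]])
print(r.observe()["clock"])
E
```

```text
0.0 [ 0.21248196 -0.47978639  0.23081651] 1.0019678428958392
top [ 0.45028235 -0.01389946  0.94684527]
round_small [([318.0, 165.3], 0.55, [0.615, 0.018])]
round_large [([318.5, 162.3], 0.61, [0.622, 0.017])]
square_small [([278.6, 169.9], 0.68, [0.602, 0.112])]
square_large [([376.4, 223.5], 0.84, [0.478, -0.123])]
dish_round_small [([273.1, 232.2], 0.68, [0.453, 0.126]), ([277.0, 170.0], 0.51, [0.607, 0.121]), ([438.6, 173.0], 0.22, [0.606, -0.279])]
dish_round_large [([215.6, 216.8], 0.93, [0.488, 0.27])]
dish_square_small [([210.9, 157.1], 0.73, [0.638, 0.289])]
dish_square_large [([316.9, 231.9], 0.84, [0.456, 0.018])]
capped_round [([388.3, 164.6], 0.58, [0.619, -0.15]), ([274.6, 167.5], 0.26, [0.608, 0.122])]
capped_square [([433.7, 225.7], 0.81, [0.476, -0.257])]
side [ 0.40202833 -0.62597052  0.45238194]
round_small [([405.6, 296.2], 0.94, [0.598, -0.288])]
round_large []
square_small [([335.7, 170.0], 0.67, [0.599, 0.108])]
square_large [([303.8, 243.0], 0.63, [0.478, -0.131]), ([329.8, 147.5], 0.46, [0.616, 0.228])]
dish_round_small []
dish_round_large [([305.6, 242.5], 0.71, [0.488, -0.089]), ([275.1, 156.0], 0.65, [0.48, 0.287])]
dish_square_small [([328.6, 146.8], 0.58, [0.632, 0.304])]
dish_square_large [([279.7, 213.7], 0.88, [0.454, 0.016]), ([404.1, 294.5], 0.42, [0.613, -0.256])]
capped_round []
capped_square [([316.9, 303.2], 0.75, [0.47, -0.267])]
wrist [ 0.28095158 -0.45034751  0.37353383]
1.15
```

```bash
python3 - <<'E'
import cv2
a=cv2.imread("pics/top0.png")[130:270,180:470];cv2.imwrite("pics/topz.png",cv2.resize(a,None,fx=2.75,fy=2.75,interpolation=cv2.INTER_CUBIC))
a=cv2.imread("pics/side0.png")[110:360,200:480];cv2.imwrite("pics/sidez.png",cv2.resize(a,None,fx=2.4,fy=2.4,interpolation=cv2.INTER_CUBIC))
E
```

```text
(no output)
```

View pics/topz.png

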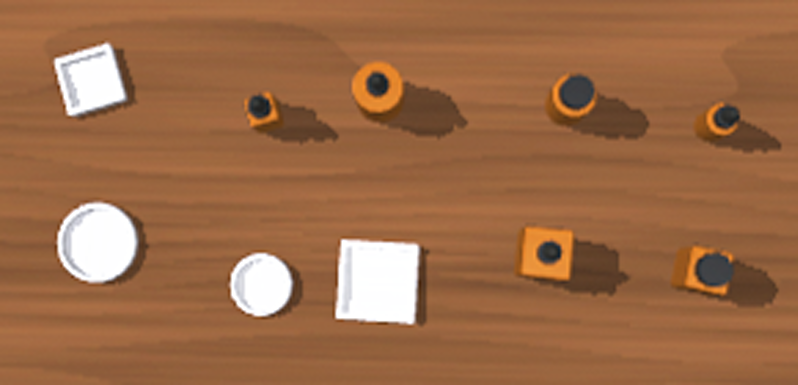

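View pics/sidez.png

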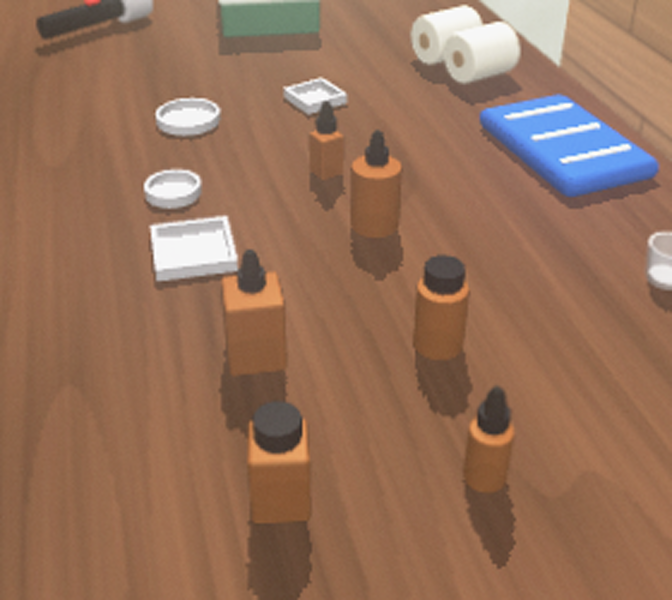

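View pics/wrist0.png

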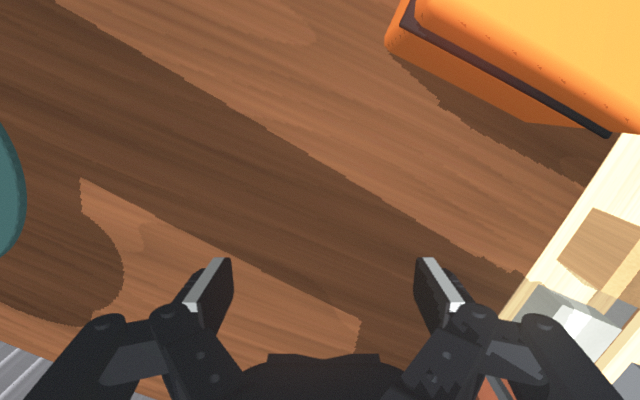

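Top view: both dish and bottle identities are clear (the capped ones show wide caps at right, round_small is the far‑right one). I'll fit the models to both pictures for poses.

```bash
cat > fit.py <<'E'
from h import *
from scipy.optimize import minimize
D={"round_small":("r",28,44,78,13),"round_large":("r",44,62,96,13),"square_small":("s",26,44,78,13),"square_large":("s",42,62,96,13),"capped_round":("r",38,55,73,30),"capped_square":("s",36,55,73,30),
"dish_round_small":("r",54,12,12,0),"dish_round_large":("r",70,12,12,0),"dish_square_small":("s",52,12,12,0),"dish_square_large":("s",68,12,12,0)}
def outline(k,w,x,y,a,z):
    if k=="r": t=np.linspace(0,2*np.pi,24,endpoint=False);P=np.c_[np.cos(t),np.sin(t)]*w/2
    else:
        P=np.array([[1,1],[-1,1],[-1,-1],[1,-1]])*w/2;c,s=np.cos(a),np.sin(a);P=P@np.array([[c,s],[-s,c]])
    return np.c_[P/1000+[x,y],np.full(len(P),z)]
S=4
def raster(p,n,v,win,z0=0):
    k,w,h,H,b=D[n];m=np.zeros(((win[3]-win[1])*S,(win[2]-win[0])*S),np.uint8)
    for lv in ([(w,0,k),(w,h/1000,k)],[(20 if b==13 else b,h/1000,"r"),(20 if b==13 else b,(h+15)/1000 if b==13 else H/1000,"r")],[(b,(h+15)/1000,"r"),(b*.5,H/1000,"r")]):
        if b==0 and lv[0][0]!=w or (b==30 and lv[0][1]>h/1000): continue
        q=np.array([proj(p,X) for ww,z,kk in lv for X in outline(kk,ww,*v,z+z0)])
        q=((q+.5-win[:2])*S*16-8).astype(np.int32);cv2.fillConvexPoly(m,cv2.convexHull(q),1,shift=4)
    return m
def mask(p,dish):
    f=p["frame"].astype(int);R,G,B=f[...,0],f[...,1],f[...,2]
    if dish: return ((f.min(2)>120)).astype(np.uint8)
    return (((R-B>75)&(R>120))|(f.max(2)<62)&(R-B<18)).astype(np.uint8)
def fit(pics,n,x0,a0=(0,),z0=0):
    wins=[];ms=[]
    for p in pics:
        u=proj(p,[x0[0],x0[1],.04]).astype(int);w=np.array([u[0]-45,u[1]-45,u[0]+45,u[1]+45]);w=np.clip(w,0,[639,399,639,399])
        m=mask(p,'dish' in n)[w[1]:w[3],w[0]:w[2]]
        k,l,st,c=cv2.connectedComponentsWithStats(m)
        g=raster(p,n,(*x0,a0[0]),w,z0)[S//2::S,S//2::S];s=[(g&(l==i)).sum() for i in range(1,k)];m=(l==1+int(np.argmax(s))).astype(np.uint8)
        wins.append(w);ms.append(cv2.resize(m*255,None,fx=S,fy=S,interpolation=cv2.INTER_LINEAR)>127)
    def cost(v):
        v=(v[0]/1000,v[1]/1000,v[2]/100);t=0
        for p,w,m in zip(pics,wins,ms):
            g=raster(p,n,v,w,z0)>0;t+=1-(g&m).sum()/(g|m).sum()
        return t/len(pics)
    best=None
    for a in a0:
        i=np.array([x0[0]*1000,x0[1]*1000,a*100])
        o=minimize(cost,i,method="Nelder-Mead",options=dict(initial_simplex=i+np.array([[0,0,0],[12,0,5],[0,12,5],[3,3,25]]),xatol=.2,fatol=1e-4))
        if best is None or o.fun<best.fun: best=o
    return (best.x/[1000,1000,100],best.fun)
E
python3 - <<'E'
from fit import *
t,s=r.camera("top"),r.camera("side")
X={"round_small":(.598,-.288),"round_large":(.62,.017),"square_small":(.6,.11),"square_large":(.478,-.127),"capped_round":(.615,-.15),"capped_square":(.473,-.26),"dish_round_small":(.453,.126),"dish_round_large":(.488,.27),"dish_square_small":(.638,.289),"dish_square_large":(.456,.018)}
for n,x in X.items():
    a0=(-.5,0,.5) if 'square' in n else (0,)
    for nm,P in (("t",[t]),("s",[s]),("ts",[t,s])):
        v,c=fit(P,n,x,a0);print(n,nm,v[:2].round(4),round(np.degrees(v[2]),1),round(c,3))
o=r.observe();print(o["clock"],np.round(o["ee_rot"],3).tolist())
E
```

```text
round_small t [ 0.6559 -0.3722] 57.4 0.972
round_small s [ 0.6013 -0.2745] 7.0 0.49
round_small ts [ 0.6013 -0.2745] 15.3 0.736
round_large t [0.7029 0.0285] 56.0 0.948
round_large s [0.6214 0.0234] 12.4 0.638
round_large ts [0.6219 0.0263] 7.6 0.799
square_small t [0.6922 0.2098] 1.0 0.973
square_small s [0.6223 0.192 ] 3.3 0.862
square_small ts [0.6222 0.193 ] 1.2 0.918
square_large t [ 0.5528 -0.2001] -12.1 0.938
square_large s [ 0.4894 -0.1206] 14.4 0.519
square_large ts [ 0.4877 -0.1217] 8.4 0.735
capped_round t [ 0.7011 -0.2302] 24.4 0.956
capped_round s [ 0.6152 -0.1436] 7.8 0.699
capped_round ts [ 0.6157 -0.1428] -3.3 0.839
capped_square t [ 0.5269 -0.3337] 57.9 0.942
capped_square s [ 0.4703 -0.2594] -10.6 0.385
capped_square ts [ 0.4705 -0.2596] -12.0 0.678
dish_round_small t [0.4509 0.1222] 6.3 0.044
dish_round_small s [0.4506 0.1253] 8.0 0.044
dish_round_small ts [0.4507 0.1229] 6.7 0.062
dish_round_large t [0.4858 0.2718] 0.4 0.036
dish_round_large s [0.4857 0.2748] -2.3 0.049
dish_round_large ts [0.4856 0.2724] 2.2 0.055
dish_square_small t [0.6344 0.2853] 18.2 0.041
dish_square_small s [0.6339 0.2882] 17.3 0.093
dish_square_small ts [0.6343 0.2858] 17.9 0.08
dish_square_large t [0.4557 0.0179] -2.2 0.06
dish_square_large s [0.4554 0.021 ] -2.1 0.044
dish_square_large ts [0.4556 0.0191] -3.0 0.068
1.25 [[0.914, 0.405, 0.0], [0.405, -0.914, -0.0], [0.0, 0.0, -1.0]]
```

```bash
python3 - <<'E'
import re
s=open('fit.py').read()
s=s.replace("return (((R-B>75)&(R>120))|(f.max(2)<62)&(R-B<18)).astype(np.uint8)",
"hsv=cv2.cvtColor(p['frame'],cv2.COLOR_RGB2HSV).astype(int);return (((hsv[...,1]>p['sat'])&(R>105))|((f.max(2)<90)&(hsv[...,1]<90))).astype(np.uint8)")
open('fit.py','w').write(s)
E
python3 - <<'E'
from fit import *
t,s=r.camera("top"),r.camera("side")
for p,(u,v) in ((t,(376,223)),(s,(306,245)),(s,(404,300))):
    h=cv2.cvtColor(p["frame"],cv2.COLOR_RGB2HSV)
    print(p["frame"][v,u-25:u+26:3].tolist(),h[v,u-25:u+26:3,1].tolist())
t["sat"]=s["sat"]=178
m=np.hstack([mask(t,0)[130:270,180:470],mask(s,0)[110:250,200:480]]);m2=mask(s,0)[110:360,200:480]
cv2.imwrite("pics/m.png",cv2.resize(mask(t,0)[130:270,180:470]*255,None,fx=2,fy=2));cv2.imwrite("pics/m2.png",m2*255)
E
```

```text
[[155, 101, 65], [153, 100, 62], [152, 99, 62], [153, 100, 63], [151, 97, 62], [147, 97, 60], [144, 82, 27], [233, 147, 59], [150, 94, 46], [47, 48, 51], [36, 37, 37], [227, 136, 55], [196, 113, 38], [98, 65, 42], [98, 66, 41], [98, 66, 43], [97, 64, 41]] [148, 152, 151, 150, 150, 151, 207, 190, 177, 20, 7, 193, 206, 146, 148, 143, 147]
[[152, 111, 85], [142, 104, 81], [129, 95, 74], [149, 106, 81], [133, 96, 70], [143, 99, 69], [146, 99, 69], [146, 97, 68], [144, 95, 66], [143, 96, 65], [144, 96, 66], [146, 97, 67], [142, 95, 63], [159, 113, 85], [164, 117, 88], [162, 117, 86], [152, 110, 81]] [112, 110, 109, 116, 121, 132, 134, 136, 138, 139, 138, 138, 142, 119, 118, 120, 119]
[[149, 105, 77], [154, 109, 80], [150, 106, 78], [140, 100, 72], [140, 100, 72], [116, 78, 52], [127, 82, 53], [133, 86, 53], [137, 90, 54], [141, 89, 56], [136, 89, 56], [134, 92, 64], [147, 103, 72], [146, 101, 74], [149, 105, 78], [148, 104, 77], [153, 109, 80]] [123, 123, 122, 124, 124, 141, 149, 153, 154, 154, 150, 133, 130, 126, 122, 122, 122]
```

View pics/m.png

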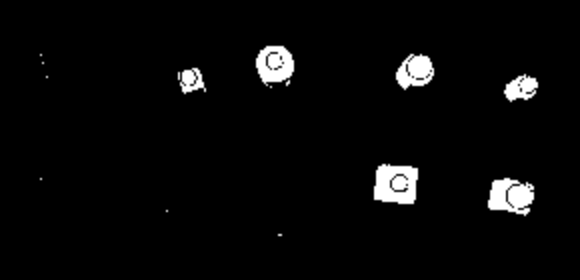

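View pics/m2.png

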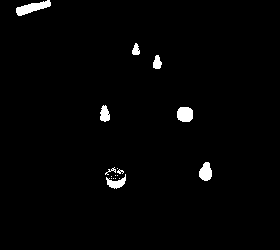

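```bash
sed -i "s/return (((hsv\(.*\)$/return cv2.morphologyEx((((hsv\1,cv2.MORPH_CLOSE,np.ones((3,3),np.uint8))/" fit.py; grep -n MORPH fit.py
python3 - <<'E'
from fit import *
t=r.camera("top");t["sat"]=175
X={"round_small":(.598,-.285),"round_large":(.62,.017),"square_small":(.6,.11),"square_large":(.478,-.127),"capped_round":(.615,-.15),"capped_square":(.473,-.26)}
for n,x in X.items():
    a0=(-.5,0,.5) if 'square' in n else (0,)
    v,c=fit([t],n,x,a0);print(n,v[:2].round(4),round(np.degrees(v[2]),1),round(c,3))
E
```

```text
21:    hsv=cv2.cvtColor(p['frame'],cv2.COLOR_RGB2HSV).astype(int);return cv2.morphologyEx((((hsv[...,1]>p['sat'])&(R>105))|((f.max(2)<90)&(hsv[...,1]<90))).astype(np.uint8),cv2.MORPH_CLOSE,np.ones((3,3),np.uint8))
round_small [ 0.6008 -0.2769] 8.1 0.142
round_large [0.6215 0.0199] 11.5 0.131
square_small [0.6044 0.1225] 25.1 0.274
square_large [ 0.4825 -0.1258] -4.5 0.053
capped_round [ 0.6172 -0.1483] 8.7 0.156
capped_square [ 0.4712 -0.2625] -9.8 0.105
```

>>> drive_tool:
  rotation:
    - [0,0,0.65]
    - [0,0,0.65]
    - [0,0,0.65]
    - [0,0,0.65]
    - [0,0,0.65]
    - [0,0,0.65]
    - [0,0,0.65]
    - [0,0,0.65]
  offset:
    - [0.8,0.4,0]
    - [0.8,0.4,0]
    - [0.8,0.4,0]
    - [0.8,0.4,0]
    - [0.8,0.4,0]
    - [0.8,0.4,0]
    - [0.8,0.4,0]
    - [0.8,0.4,0]
  gripper: [65,65,65,65,65,65,65,65]
  newtons: 25

```text
clock: 2.07
ee_pos: [0.4057, -0.3833, 0.2313]
ee_rot: [[0.57, 0.822, 0.0], [0.822, -0.57, -0.0], [-0.0, 0.0, -1.0]]
wrist_force: [0.8, -0.3, 0.0]
width: 0.765
```

>>> drive_tool:
  rotation:
    - [0,0,0.65]
    - [0,0,0.65]
    - [0,0,0.65]
    - [0,0,0.65]
    - [0,0,0.65]
    - [0,0,0.65]
    - [0,0,0.65]
    - [0,0,0.65]
  offset:
    - [0.8,0.43,-0.3]
    - [0.8,0.43,-0.3]
    - [0.8,0.43,-0.3]
    - [0.8,0.43,-0.3]
    - [0.8,0.43,-0.3]
    - [0.8,0.43,-0.3]
    - [0.8,0.43,-0.3]
    - [0.8,0.43,-0.3]
  gripper: [65,65,65,65,65,65,65,65]

```text
clock: 2.73
ee_pos: [0.5977, -0.28, 0.1588]
ee_rot: [[0.061, 0.998, 0.0], [0.998, -0.061, 0.0], [0.0, 0.0, -1.0]]
wrist_force: [0.1, -0.3, -0.7]
width: 0.763
```

```bash
python3 - <<'E'
from h import *
o=r.observe();print(o["clock"],o["ee_pos"].round(4),np.round(o["ee_rot"],3).tolist(),o["width"],np.round(o["q"],1))
p=r.camera("wrist");save(p,"w1");print(proj(p,[.601,-.277,.078]),r.find_in(p,"round_small")[:2])
E
```

```text
2.7333 [ 0.5977 -0.28    0.1588] [[0.061, 0.998, 0.0], [0.998, -0.061, 0.0], [0.0, 0.0, -1.0]] 0.7630076104210844 [-32.2  30.    9.8  69.8   0.   61.4]
[329.13036824 203.22097319] [{'at': [324.2, 188.6], 'confidence': 0.96}]
```

View pics/w1.png

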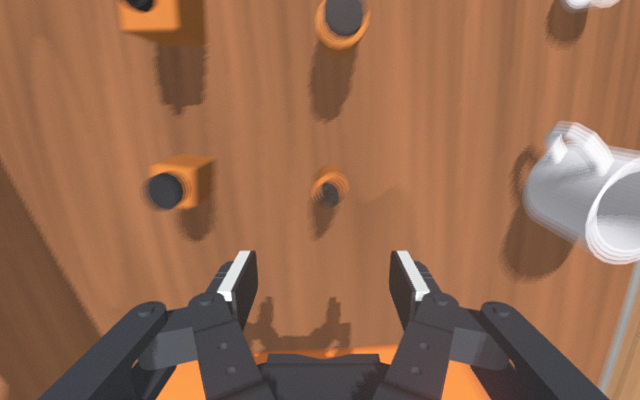

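Bulb appears at about (329,196), 7 px above the prediction, so y is ~3 mm further (‑0.2745), agreeing with the side view.

>>> drive_tool:
  rotation:
    - [0,0,0]
    - [0,0,0]
    - [0,0,0]
    - [0,0,0]
    - [0,0,0]
    - [0,0,0]
    - [0,0,0]
    - [0,0,0]
  offset:
    - [0.11,0.18,0]
    - [0,0,-0.8]
    - [0,0,-0.8]
    - [0,0,-0.8]
    - [0,0,-0.8]
    - [0,0,-0.8]
    - [0,0,-0.6]
    - [0,0,-0.3]
  gripper: [65,65,65,65,65,65,65,65]

```text
clock: 3.5
ee_pos: [0.5984, -0.2754, 0.0106]
ee_rot: [[0.067, 0.998, -0.002], [0.998, -0.067, 0.001], [0.001, -0.002, -1.0]]
wrist_force: [-0.7, 0.2, -0.8]
width: 0.762
```

>>> drive_tool:
  rotation:
    - [0,0,0]
    - [0,0,0]
    - [0,0,0]
    - [0,0,0]
    - [0,0,0]
    - [0,0,0]
  offset:
    - [0,0,0]
    - [0,0,0]
    - [0,0,0]
    - [0,0,0]
    - [0,0,0]
    - [0,0,0]
  gripper: [26,26,26,26,26,26]

```text
clock: 4.0
ee_pos: [0.6005, -0.276, 0.0139]
ee_rot: [[0.065, 0.998, 0.002], [0.998, -0.065, -0.002], [-0.001, 0.002, -1.0]]
wrist_force: [-2.1, -0.1, 7.6]
width: 0.321
```

```bash
python3 - <<'E'
from h import *
o=r.observe();print(o["clock"],o["ee_pos"].round(4),o["width"])
p=r.camera("wrist");save(p,"w2")
E
```

```text
4.0 [ 0.6005 -0.276   0.0139] 0.3210125561107264
```

View pics/w2.png

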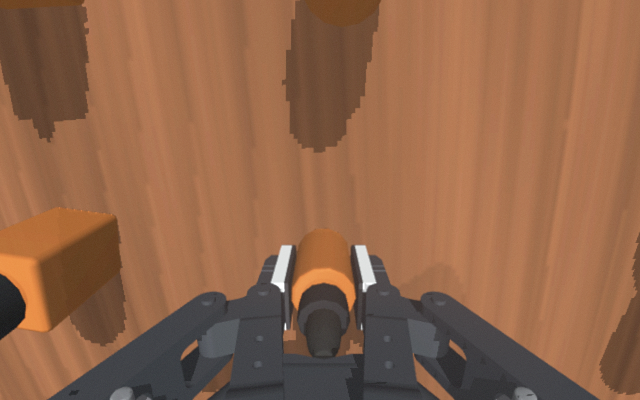

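>>> drive_tool:
  rotation:
    - [0,0,0]
    - [0,0,0]
    - [0,0,0]
    - [0,0,0]
    - [0,0,0]
    - [0,0,0]
    - [0,0,0]
    - [0,0,0]
  offset:
    - [0,0,0.4]
    - [0,0,0.8]
    - [0,0,1]
    - [0,0,1]
    - [0,0,1]
    - [0,0,0.8]
    - [-0.2,0.5,0]
    - [-0.3,0.8,0]
  gripper: [26,26,26,26,26,26,26,26]

```text
clock: 4.72
ee_pos: [0.586, -0.2381, 0.1644]
ee_rot: [[0.067, 0.998, 0.004], [0.998, -0.067, -0.002], [-0.002, 0.004, -1.0]]
wrist_force: [0.5, -0.4, -0.7]
width: 0.324
```

>>> drive_tool:
  rotation:
    - [0,0,0]
    - [0,0,0]
    - [0,0,0]
    - [0,0,0]
    - [0,0,0]
    - [0,0,0]
    - [0,0,0]
    - [0,0,0]
  offset:
    - [-0.36,0.95,0]
    - [-0.36,0.95,0]
    - [-0.36,0.95,0]
    - [-0.36,0.95,0]
    - [-0.36,0.95,0]
    - [-0.36,0.95,0]
    - [-0.36,0.95,0]
    - [-0.36,0.95,0]
  gripper: [26,26,26,26,26,26,26,26]

```text
clock: 5.38
ee_pos: [0.498, -0.0073, 0.1632]
ee_rot: [[0.065, 0.998, 0.002], [0.998, -0.065, -0.0], [-0.0, 0.002, -1.0]]
wrist_force: [-0.3, -0.2, -0.3]
width: 0.32
```

>>> drive_tool:
  rotation:
    - [0,0,0]
    - [0,0,0]
    - [0,0,0]
    - [0,0,0]
    - [0,0,0]
    - [0,0,0]
    - [0,0,0]
    - [0,0,0]
  offset:
    - [-0.3,0.9,0]
    - [-0.3,0.9,0]
    - [-0.3,0.9,-0.2]
    - [-0.3,0.8,-0.5]
    - [-0.2,0.5,-0.5]
    - [-0.1,0.3,-0.6]
    - [0,0,-0.6]
    - [0,0,0]
  gripper: [26,26,26,26,26,26,26,26]

```text
clock: 6.05
ee_pos: [0.452, 0.121, 0.0886]
ee_rot: [[0.064, 0.998, -0.003], [0.998, -0.064, -0.0], [-0.0, -0.003, -1.0]]
wrist_force: [-0.7, -0.8, -1.3]
width: 0.317
```

```bash
python3 - <<'E'
from fit import *
o=r.observe();e=o["ee_pos"];print(o["clock"],e.round(4),o["width"])
p=r.camera("wrist");save(p,"w3")
q=r.camera("side");f=q["frame"][90:290,180:400];cv2.imwrite("pics/s3.png",cv2.resize(cv2.cvtColor(f,cv2.COLOR_RGB2BGR),None,fx=3,fy=3))
for c in (p,q):print(proj(c,[.4507,.1237,.004]),proj(c,[e[0],e[1],e[2]-.013]))
print(fit([p],"dish_round_small",(.45,.124))) 
E
```

```text
6.05 [0.452  0.121  0.0886] 0.3172873536283772
[323.23360289 202.36432415] [325.74202486 247.00524859]
[271.76727371 188.80067393] [269.41575613 161.50999025]
(array([0.44916532, 0.12062019, 0.09098857]), np.float64(0.105327563050291))
```

View pics/w3.png

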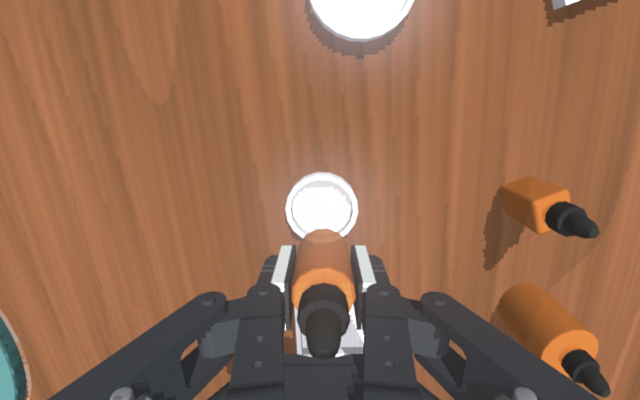

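View pics/s3.png

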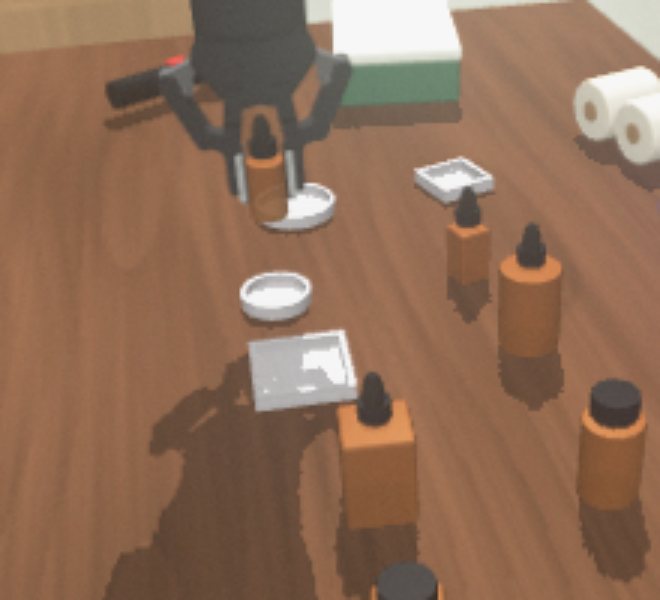

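>>> drive_tool:
  rotation:
    - [0,0,0]
    - [0,0,0]
    - [0,0,0]
    - [0,0,0]
    - [0,0,0]
    - [0,0,0]
    - [0,0,0]
    - [0,0,0]
  offset:
    - [-0.06,0.06,-0.5]
    - [0,0,-0.6]
    - [0,0,-0.6]
    - [0,0,-0.3]
    - [0,0,-0.2]
    - [0,0,-0.1]
    - [0,0,0]
    - [0,0,0]
  gripper: [26,26,26,26,26,26,26,26]

```text
clock: 6.82
ee_pos: [0.4522, 0.1223, 0.022]
ee_rot: [[0.065, 0.998, 0.001], [0.998, -0.065, 0.0], [0.0, 0.001, -1.0]]
wrist_force: [-0.5, 0.3, 0.1]
width: 0.317
```

```bash
python3 - <<'E'
from fit import *
o=r.observe();e=o["ee_pos"];print(o["clock"],e.round(4),o["width"],o["wrist_force"])
p=r.camera("wrist")
q=r.camera("side");f=q["frame"][140:240,220:330];f=cv2.resize(f,(440,400),interpolation=cv2.INTER_CUBIC);w=p["frame"][170:370,220:420];w=cv2.resize(w,(360,400))
save(dict(frame=np.hstack([f,w])),"s4")
E
```

```text
6.8167 [0.4522 0.1223 0.022 ] 0.31683362728022635 [-0.48117815  0.33905392  0.1451285 ]
```

View pics/s4.png

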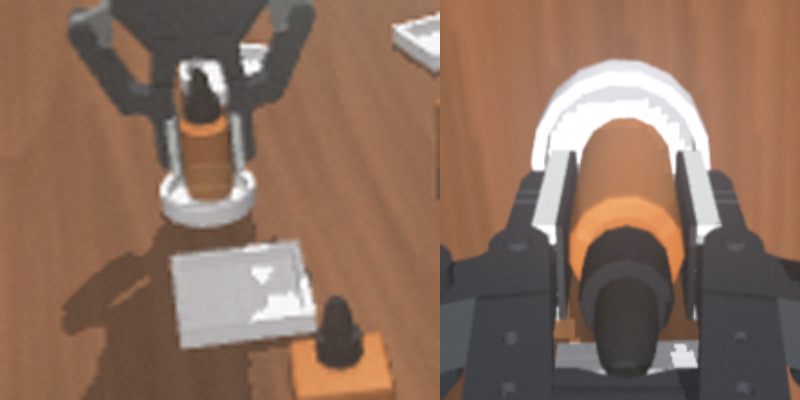

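>>> drive_tool:
  rotation:
    - [0,0,0]
    - [0,0,0]
    - [0,0,0]
    - [0,0,0]
    - [0,0,0]
  offset:
    - [0,0,-0.06]
    - [0,0,-0.05]
    - [0,0,-0.04]
    - [0,0,0]
    - [0,0,0]
  gripper: [26,26,26,26,26]

```text
clock: 7.33
ee_pos: [0.4519, 0.1224, 0.0178]
ee_rot: [[0.065, 0.998, 0.001], [0.998, -0.065, 0.0], [0.0, 0.001, -1.0]]
wrist_force: [-5.4, -0.5, 24.2]
width: 0.316
```

>>> drive_tool:
  rotation:
    - [0,0,0]
    - [0,0,0]
    - [0,0,0]
    - [0,0,0]
    - [0,0,0]
    - [0,0,0]
    - [0,0,0]
    - [0,0,0]
  offset:
    - [0,0,0]
    - [0,0,0]
    - [0,0,0]
    - [0,0,0.3]
    - [0,0,0.9]
    - [0,0,1]
    - [0,0,1]
    - [0,0,1]
  gripper: [55,55,55,55,60,70,70,70]

```text
clock: 8.0
ee_pos: [0.4512, 0.1223, 0.1441]
ee_rot: [[0.065, 0.998, -0.001], [0.998, -0.065, -0.0], [-0.0, -0.001, -1.0]]
wrist_force: [1.1, 0.0, -0.3]
width: 0.82
```

```bash
python3 - <<'E'
from fit import *
o=r.observe();e=o["ee_pos"];print(o["clock"],e.round(4),o["width"],o["wrist_force"],np.round(o["q"],1))
p=r.camera("wrist");q=r.camera("side");f=q["frame"][140:240,220:330];f=cv2.resize(f,(440,400),interpolation=cv2.INTER_CUBIC);w=cv2.resize(p["frame"][170:370,220:420],(360,400))
save(dict(frame=np.hstack([f,w])),"s5")
E
```

```text
8.0 [0.4512 0.1223 0.1441] 0.8198366759111246 [ 1.05485995  0.03052558 -0.28097815] [  5.2  12.2 -20.8  57.   -0.   98.9]
```

View pics/s5.png

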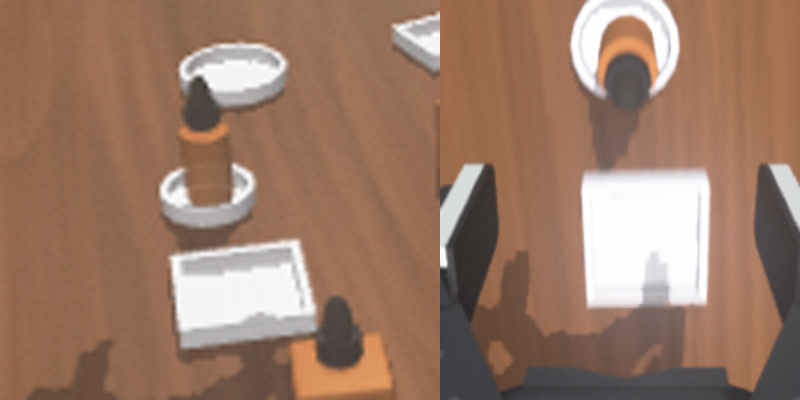

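>>> drive_tool:
  rotation:
    - [0,0,-0.1]
    - [0,0,0]
    - [0,0,0]
    - [0,0,0]
    - [0,0,0]
    - [0,0,0]
    - [0,0,0]
    - [0,0,0]
  offset:
    - [0.13,-0.7,0.2]
    - [0.13,-1,0]
    - [0.13,-1,0]
    - [0.13,-1,0]
    - [0.13,-1,0]
    - [0.13,-1,0]
    - [0.13,-1,0]
    - [0.13,-1,0]
  gripper: [70,70,70,70,70,70,70,70]

```text
clock: 8.77
ee_pos: [0.4825, -0.1101, 0.1481]
ee_rot: [[0.075, 0.997, -0.001], [0.997, -0.075, 0.0], [0.0, -0.001, -1.0]]
wrist_force: [1.0, -0.8, -0.5]
width: 0.821
```

>>> drive_tool:
  rotation:
    - [0,0,0]
    - [0,0,0]
  offset:
    - [0,-0.5,0]
    - [0,0,0]
  gripper: [70,70]

```text
clock: 8.93
ee_pos: [0.4829, -0.1263, 0.1479]
ee_rot: [[0.078, 0.997, -0.001], [0.997, -0.078, -0.0], [-0.0, -0.001, -1.0]]
wrist_force: [-0.5, -0.5, -0.2]
width: 0.823
```

```bash
python3 - <<'E'
from fit import *
o=r.observe();e=o["ee_pos"];print(o["clock"],e.round(4),o["width"])
p=r.camera("wrist");save(p,"w6");print(proj(p,[.4825,-.1245,.096]))
t=r.camera("top");t["sat"]=175
E
```

```text
8.9333 [ 0.4829 -0.1263  0.1479] 0.8227934820380574
[324.4845905  218.65954825]
```

View pics/w6.png

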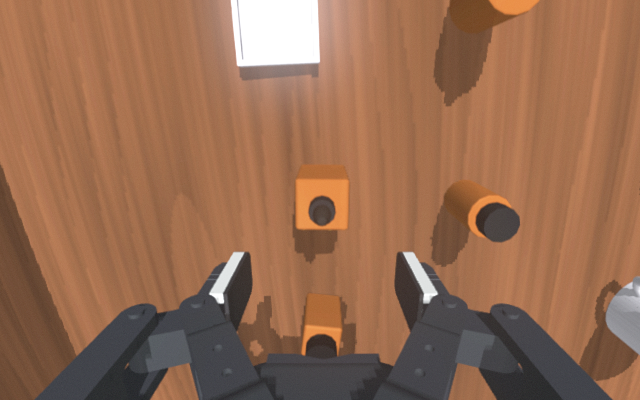

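>>> drive_tool:
  rotation:
    - [0,0,0]
    - [0,0,0]
    - [0,0,0]
    - [0,0,0]
    - [0,0,0]
    - [0,0,0]
    - [0,0,0]
    - [0,0,0]
  offset:
    - [-0.02,0.1,0]
    - [0,0,-0.7]
    - [0,0,-0.8]
    - [0,0,-0.8]
    - [0,0,-0.8]
    - [0,0,-0.5]
    - [0,0,-0.3]
    - [0,0,0]
  gripper: [70,70,70,70,70,70,70,70]

```text
clock: 9.7
ee_pos: [0.4813, -0.1193, 0.0304]
ee_rot: [[0.074, 0.997, -0.002], [0.997, -0.074, 0.001], [0.001, -0.002, -1.0]]
wrist_force: [0.4, 0.9, -0.8]
width: 0.822
```

>>> drive_tool:
  rotation:
    - [0,0,0]
    - [0,0,0]
    - [0,0,0]
    - [0,0,0]
    - [0,0,0]
  offset:
    - [0,0,0]
    - [0,0,0]
    - [0,0,0]
    - [0,0,0]
    - [0,0,0]
  gripper: [40,40,40,40,40]

```text
clock: 10.12
ee_pos: [0.4829, -0.1206, 0.0328]
ee_rot: [[0.075, 0.997, 0.002], [0.997, -0.075, -0.0], [-0.0, 0.002, -1.0]]
wrist_force: [-1.2, 2.5, 8.6]
width: 0.488
```

```bash
python3 - <<'E'
from fit import *
o=r.observe();e=o["ee_pos"];print(o["clock"],e.round(4),o["width"])
p=r.camera("wrist");save(p,"w7")
E
```

```text
10.1167 [ 0.4829 -0.1206  0.0328] 0.48805406931169815
```

View pics/w7.png

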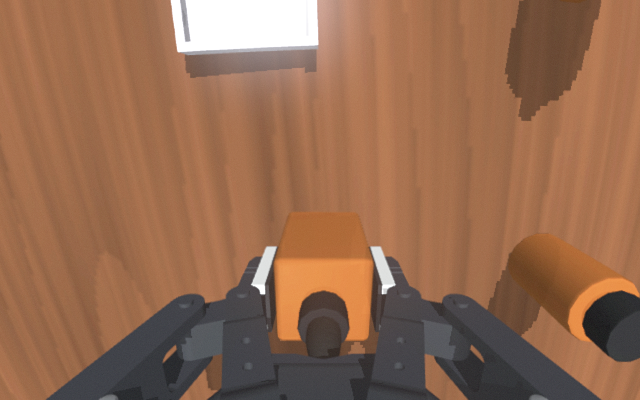

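>>> drive_tool:
  rotation:
    - [0,0,0]
    - [0,0,0]
    - [0,0,0]
    - [0,0,0]
    - [0,0,0]
    - [0,0,0]
    - [0,0,0]
    - [0,0,0]
  offset:
    - [0,0,0.4]
    - [0,0,0.8]
    - [0,0,0.8]
    - [-0.15,0.7,0.3]
    - [-0.2,1,0]
    - [-0.2,1,0]
    - [-0.2,1,0]
    - [-0.17,0.8,0]
  gripper: [40,40,40,40,40,40,40,40]

```text
clock: 10.83
ee_pos: [0.4541, 0.016, 0.1014]
ee_rot: [[0.075, 0.997, 0.001], [0.997, -0.075, 0.0], [0.0, 0.001, -1.0]]
wrist_force: [0.9, 0.6, -0.2]
width: 0.492
```

>>> drive_tool:
  rotation:
    - [0,0,0]
    - [0,0,0]
    - [0,0,0]
  offset:
    - [0,0.27,0]
    - [0,0,-0.4]
    - [0,0,-0.2]
  gripper: [40,40,40]

```text
clock: 11.08
ee_pos: [0.4549, 0.0227, 0.0827]
ee_rot: [[0.074, 0.997, 0.001], [0.997, -0.074, -0.0], [-0.0, 0.001, -1.0]]
wrist_force: [-0.5, 0.3, -0.9]
width: 0.486
```

```bash
cat > look.py <<'E'
from fit import *
import sys
n,x,y=sys.argv[1],float(sys.argv[2]),float(sys.argv[3])
o=r.observe();e=o["ee_pos"];print(o["clock"],e.round(4),round(o["width"]*85.4,1),np.round(o["wrist_force"],1))
p=r.camera("wrist");q=r.camera("side");u,v=proj(q,[x,y,.03]).astype(int)
f=cv2.resize(q["frame"][v-60:v+40,u-55:u+55],(440,400),interpolation=cv2.INTER_CUBIC);w=cv2.resize(p["frame"][130:390,203:437],(360,400))
save(dict(frame=np.hstack([f,w])),n);print("wrist proj",proj(p,[x,y,.004]))
E
python3 look.py s8 .4555 .019
```

```text
11.0833 [0.4549 0.0227 0.0827] 41.5 [-0.5  0.3 -0.9]
wrist proj [325.99414381 212.80580665]
```

View pics/s8.png

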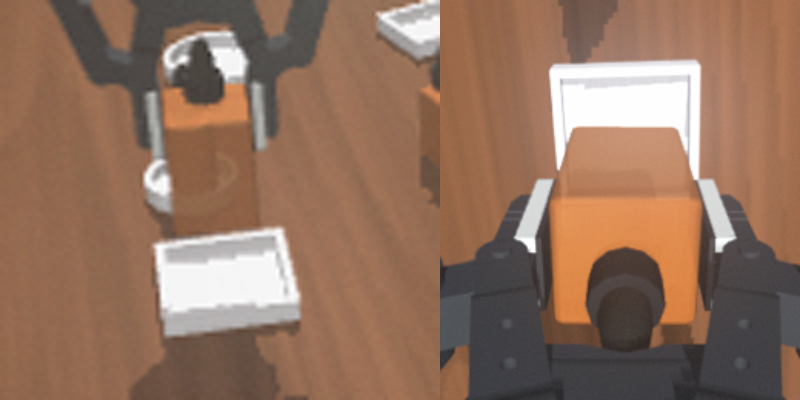

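>>> drive_tool:
  rotation:
    - [0,0,0]
    - [0,0,0]
    - [0,0,0]
    - [0,0,0]
    - [0,0,0]
  offset:
    - [0,0,-0.5]
    - [0,0,-0.5]
    - [0,0,-0.25]
    - [0,0,-0.1]
    - [0,0,0]
  gripper: [40,40,40,40,40]

```text
clock: 11.6
ee_pos: [0.4545, 0.0221, 0.0421]
ee_rot: [[0.076, 0.997, -0.001], [0.997, -0.076, 0.0], [0.0, -0.001, -1.0]]
wrist_force: [-0.2, -0.7, -0.5]
width: 0.491
```

```bash
python3 look.py s9 .4555 .019
```

```text
11.6 [0.4545 0.0221 0.0421] 41.9 [-0.2 -0.7 -0.5]
wrist proj [327.36266988 233.71334809]
```

View pics/s9.png

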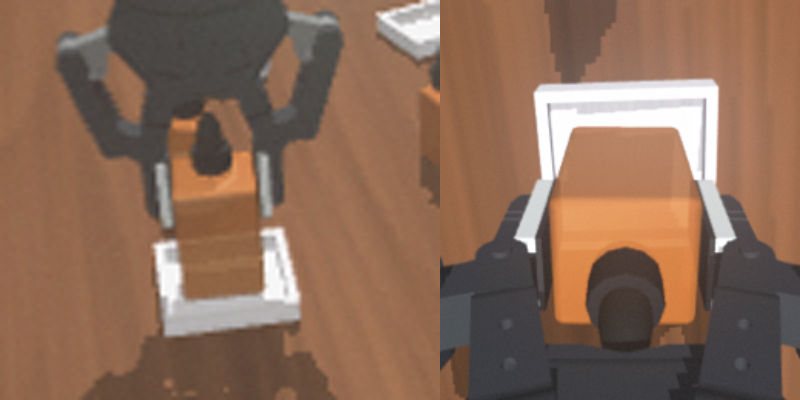

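>>> drive_tool:
  rotation:
    - [0,0,0]
    - [0,0,0]
    - [0,0,0]
    - [0,0,0]
    - [0,0,0]
  offset:
    - [0,0.07,-0.05]
    - [0,0,-0.05]
    - [0,0,-0.05]
    - [0,0,-0.03]
    - [0,0,0]
  gripper: [40,40,40,40,40]

```text
clock: 12.12
ee_pos: [0.4547, 0.0246, 0.0369]
ee_rot: [[0.075, 0.997, 0.0], [0.997, -0.075, 0.0], [0.0, 0.0, -1.0]]
wrist_force: [-0.2, 0.1, 0.2]
width: 0.483
```

>>> drive_tool:
  rotation:
    - [0,0,0]
    - [0,0,0]
    - [0,0,0]
    - [0,0,0]
    - [0,0,0]
    - [0,0,0]
    - [0,0,0]
    - [0,0,0]
  offset:
    - [0,0,0]
    - [0,0,0]
    - [0,0,0]
    - [0,0,0.3]
    - [0,0,0.9]
    - [0,0,1]
    - [0,0,1]
    - [0,0,1]
  gripper: [65,65,65,65,70,70,70,70]

```text
clock: 12.78
ee_pos: [0.4543, 0.0246, 0.1643]
ee_rot: [[0.075, 0.997, -0.0], [0.997, -0.075, 0.0], [0.0, -0.0, -1.0]]
wrist_force: [0.6, -0.5, 0.1]
width: 0.819
```

```bash
python3 look.py s10 .4555 .019
```

```text
12.7833 [0.4543 0.0246 0.1643] 70.0 [ 0.6 -0.5  0.1]
wrist proj [326.04105599 186.96366075]
```

View pics/s10.png

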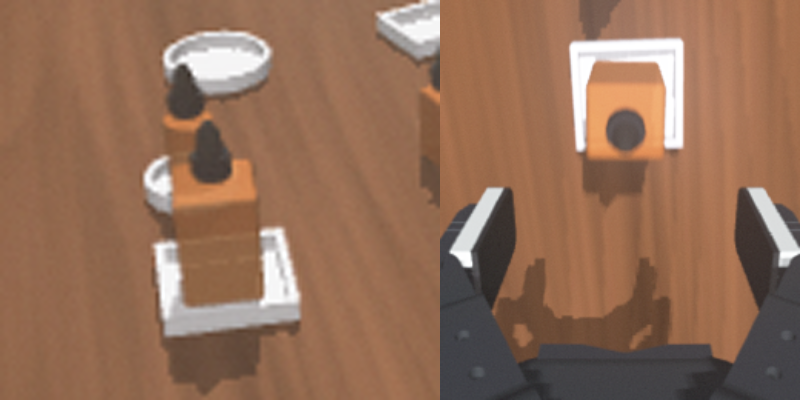

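>>> drive_tool:
  rotation:
    - [0,0,0]
    - [0,0,0]
    - [0,0,0]
    - [0,0,0]
    - [0,0,0]
    - [0,0,0]
    - [0,0,0]
    - [0,0,0]
  offset:
    - [0.6,-0.1,0]
    - [0.9,0,0]
    - [0.9,0,0]
    - [0.9,0,0]
    - [0.9,0,0]
    - [0.9,0,0]
    - [0.47,0,-0.2]
    - [0,0,-0.2]
  gripper: [75,75,75,75,75,75,75,75]

```text
clock: 13.55
ee_pos: [0.6241, 0.0214, 0.1494]
ee_rot: [[0.075, 0.997, 0.0], [0.997, -0.075, 0.0], [0.0, 0.0, -1.0]]
wrist_force: [0.2, -0.1, -0.8]
width: 0.875
```

```bash
python3 - <<'E'
from fit import *
o=r.observe();e=o["ee_pos"];print(o["clock"],e.round(4),o["width"])
p=r.camera("wrist");save(p,"w11");print(proj(p,[.6215,.0215,.096]))
E
```

```text
13.55 [0.6241 0.0214 0.1494] 0.8751453604816849
[321.26744851 220.51474777]
```

View pics/w11.png

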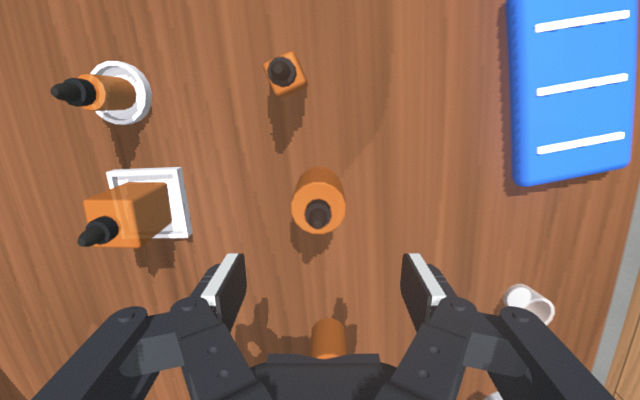

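>>> drive_tool:
  rotation:
    - [0,0,0]
    - [0,0,0]
    - [0,0,0]
    - [0,0,0]
    - [0,0,0]
    - [0,0,0]
    - [0,0,0]
    - [0,0,0]
  offset:
    - [-0.12,0,0]
    - [0,0,-0.7]
    - [0,0,-0.8]
    - [0,0,-0.8]
    - [0,0,-0.8]
    - [0,0,-0.5]
    - [0,0,-0.35]
    - [0,0,0]
  gripper: [75,75,75,75,75,75,75,75]

```text
clock: 14.27
ee_pos: [0.6163, 0.0217, 0.031]
ee_rot: [[0.075, 0.997, -0.003], [0.997, -0.075, 0.0], [0.0, -0.003, -1.0]]
wrist_force: [-1.1, 0.8, -0.4]
width: 0.877
```

>>> drive_tool:
  rotation:
    - [0,0,0]
    - [0,0,0]
    - [0,0,0]
    - [0,0,0]
    - [0,0,0]
  offset:
    - [0,0,0]
    - [0,0,0]
    - [0,0,0]
    - [0,0,0]
    - [0,0,0]
  gripper: [42,42,42,42,42]

```text
clock: 14.68
ee_pos: [0.6188, 0.0215, 0.0338]
ee_rot: [[0.075, 0.997, 0.002], [0.997, -0.075, -0.0], [-0.0, 0.002, -1.0]]
wrist_force: [-2.1, 0.3, 7.1]
width: 0.51
```

```bash
python3 look.py s12 .621 .022
```

```text
14.6833 [0.6188 0.0215 0.0338] 43.6 [-2.1  0.3  7.1]
wrist proj [329.01075362 233.51491474]
```

View pics/s12.png

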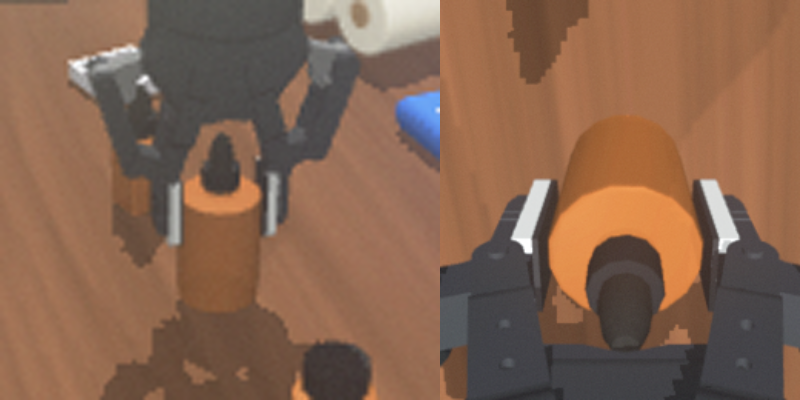

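>>> drive_tool:
  rotation:
    - [0,0,0]
    - [0,0,0]
    - [0,0,0]
    - [0,0,0]
    - [0,0,0]
    - [0,0,0]
    - [0,0,0]
    - [0,0,0]
  offset:
    - [0,0,0.4]
    - [0,0,0.8]
    - [0,0,0.9]
    - [0,0,0.9]
    - [-0.2,0.3,0.8]
    - [-0.4,0.7,0.2]
    - [-0.5,0.95,0]
    - [-0.5,0.95,0]
  gripper: [42,42,42,42,42,42,42,42]

```text
clock: 15.45
ee_pos: [0.5701, 0.1091, 0.1538]
ee_rot: [[0.077, 0.997, 0.002], [0.997, -0.077, 0.0], [0.0, 0.002, -1.0]]
wrist_force: [0.6, 1.3, -0.8]
width: 0.503
```

>>> drive_tool:
  rotation:
    - [0,0,0]
    - [0,0,0]
    - [0,0,0]
    - [0,0,0]
    - [0,0,0]
    - [0,0,0]
    - [0,0,0]
    - [0,0,0]
  offset:
    - [-0.5,0.95,0]
    - [-0.5,0.95,0]
    - [-0.5,0.95,0]
    - [-0.5,0.95,0]
    - [-0.4,0.8,-0.3]
    - [-0.3,0.6,-0.6]
    - [-0.14,0.29,-0.7]
    - [0,0,-0.6]
  gripper: [42,42,42,42,42,42,42,42]

```text
clock: 16.12
ee_pos: [0.484, 0.2752, 0.0863]
ee_rot: [[0.073, 0.997, 0.001], [0.997, -0.073, 0.001], [0.001, 0.001, -1.0]]
wrist_force: [0.7, -0.1, -0.7]
width: 0.505
```

```bash
python3 look.py s13 .4857 .2733
```

```text
16.1167 [0.484  0.2752 0.0863] 43.1 [ 0.7 -0.1 -0.7]
wrist proj [327.22839977 208.872902  ]
```

View pics/s13.png

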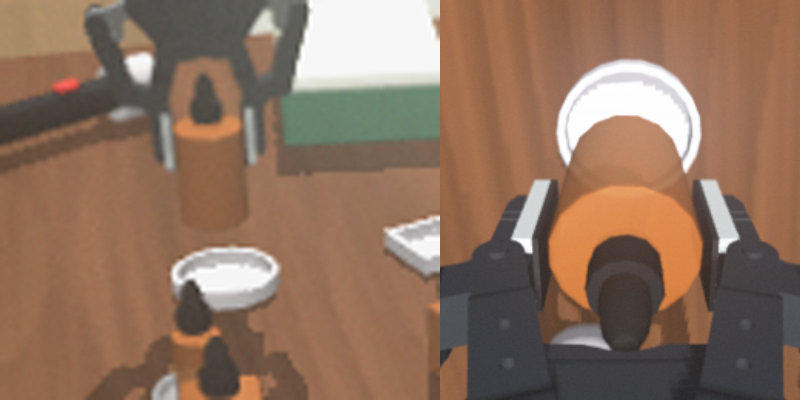

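>>> drive_tool:
  rotation:
    - [0,0,0]
    - [0,0,0]
    - [0,0,0]
    - [0,0,0]
    - [0,0,0]
  offset:
    - [0.05,-0.07,-0.5]
    - [0,0,-0.5]
    - [0,0,-0.3]
    - [0,0,-0.1]
    - [0,0,0]
  gripper: [42,42,42,42,42]

```text
clock: 16.63
ee_pos: [0.4866, 0.2709, 0.0447]
ee_rot: [[0.076, 0.997, -0.0], [0.997, -0.076, -0.0], [-0.0, -0.0, -1.0]]
wrist_force: [-0.5, 0.5, -0.8]
width: 0.505
```

```bash
python3 look.py s14 .4857 .2733
```

```text
16.6333 [0.4866 0.2709 0.0447] 43.2 [-0.5  0.5 -0.8]
wrist proj [323.62851725 224.24187149]
```

View pics/s14.png

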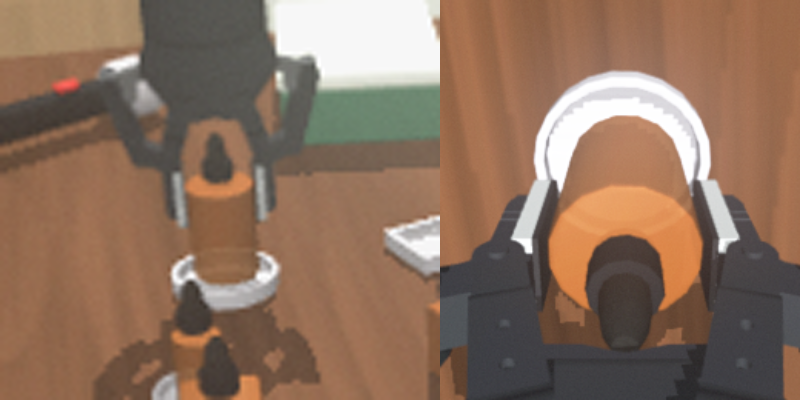

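>>> drive_tool:
  rotation:
    - [0,0,0]
    - [0,0,0]
    - [0,0,0]
    - [0,0,0]
    - [0,0,0]
    - [0,0,0]
  offset:
    - [0,0.03,-0.07]
    - [0,0,-0.06]
    - [0,0,-0.05]
    - [0,0,-0.04]
    - [0,0,-0.02]
    - [0,0,0]
  gripper: [42,42,42,42,42,42]

```text
clock: 17.23
ee_pos: [0.4865, 0.2721, 0.0378]
ee_rot: [[0.075, 0.997, 0.001], [0.997, -0.075, 0.0], [0.0, 0.001, -1.0]]
wrist_force: [-2.6, 0.8, 9.2]
width: 0.506
```

>>> drive_tool:
  rotation:
    - [0,0,0]
    - [0,0,0]
    - [0,0,0]
    - [0,0,0]
    - [0,0,0]
    - [0,0,0]
    - [0,0,0]
    - [0,0,0]
  offset:
    - [0,0,0]
    - [0,0,0]
    - [0,0,0]
    - [0,0,0.3]
    - [0,0,0.9]
    - [0,0,1]
    - [0,0,1]
    - [0,0,1]
  gripper: [65,65,65,65,70,70,70,70]

```text
clock: 17.9
ee_pos: [0.4861, 0.2719, 0.1653]
ee_rot: [[0.075, 0.997, 0.0], [0.997, -0.075, 0.0], [0.0, 0.0, -1.0]]
wrist_force: [0.8, 0.5, -0.2]
width: 0.817
```

```bash
python3 look.py s15 .4857 .2733
```

```text
17.9 [0.4861 0.2719 0.1653] 69.8 [ 0.8  0.5 -0.2]
wrist proj [323.82759748 180.1193675 ]
```

View pics/s15.png

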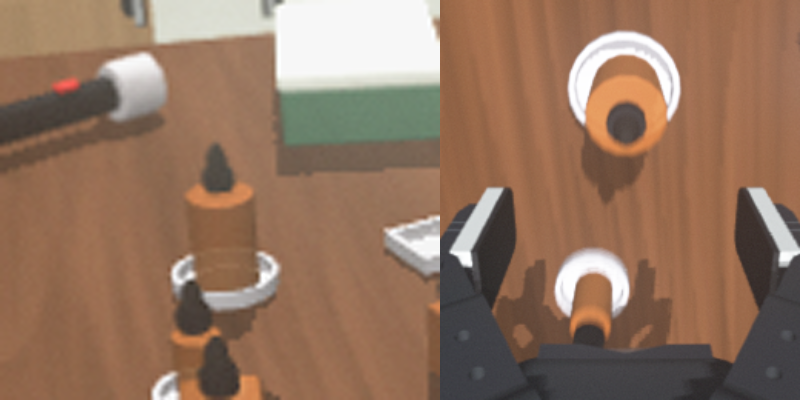

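>>> drive_tool:
  rotation:
    - [0,0,0.7]
    - [0,0,0.7]
    - [0,0,0.7]
    - [0,0,0.7]
    - [0,0,0.7]
    - [0,0,0.7]
    - [0,0,0]
    - [0,0,0]
  offset:
    - [0.5,-0.6,0]
    - [0.7,-0.9,0]
    - [0.7,-0.9,0]
    - [0.7,-0.9,0]
    - [0.7,-0.9,0]
    - [0.6,-0.8,0]
    - [0,0,-0.2]
    - [0,0,-0.2]
  gripper: [65,65,65,65,65,65,65,65]

```text
clock: 18.67
ee_pos: [0.604, 0.1208, 0.1506]
ee_rot: [[-0.354, 0.935, -0.0], [0.935, 0.354, -0.0], [0.0, -0.0, -1.0]]
wrist_force: [-0.3, 0.7, 0.1]
width: 0.76
```

```bash
python3 - <<'E'
from fit import *
o=r.observe();e=o["ee_pos"];print(o["clock"],e.round(4),o["width"],np.round(o["q"],1))
p=r.camera("wrist");save(p,"w16");print(proj(p,[.6044,.1225,.078]))
p["sat"]=175
v,c=fit([p],"square_small",(.604,.124),(.3,.5));print(v,np.degrees(v[2]),c)
w=cv2.resize(p["frame"][100:250,220:420],(800,600));g=raster(p,"square_small",v,np.array([220,100,420,250]))
ct,_=cv2.findContours(g,0,2);cv2.drawContours(w,ct,-1,(0,255,0),1);save(dict(frame=w),"w16z")
E
```

```text
18.6667 [0.604  0.1208 0.1506] 0.7603217768836533 [ 3.7 25.8  1.3 65.4  0.  73. ]
[327.1424993 209.9277384]
[0.60241728 0.12147955 0.54648072] 31.311039107459248 0.5520407192465037
```

View pics/w16z.png

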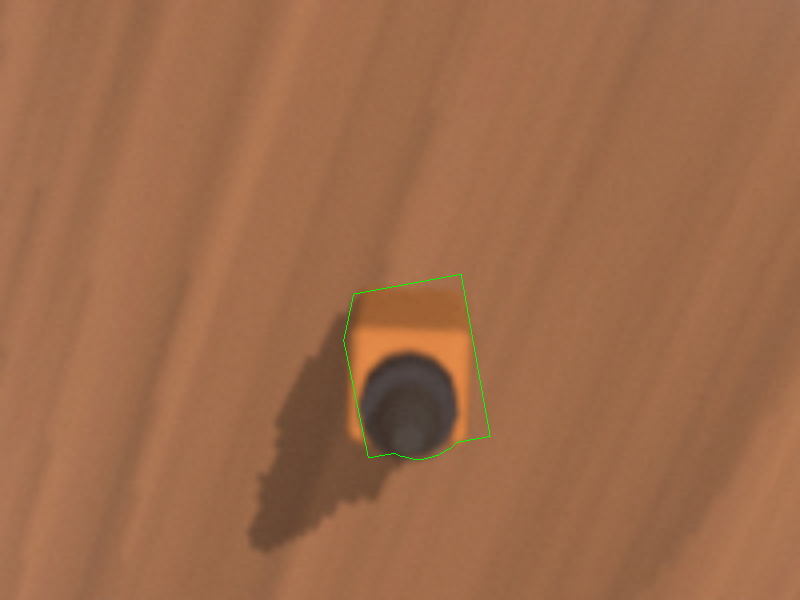

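>>> drive_tool:
  rotation:
    - [0,0,0]
    - [0,0,0]
    - [0,0,0]
    - [0,0,0]
    - [0,0,0]
    - [0,0,0]
    - [0,0,0]
    - [0,0,0]
  offset:
    - [-0.06,0.05,0]
    - [0,0,-0.8]
    - [0,0,-0.8]
    - [0,0,-0.8]
    - [0,0,-0.8]
    - [0,0,-0.8]
    - [0,0,-0.4]
    - [0,0,-0.2]
  gripper: [60,60,60,60,60,60,60,60]

```text
clock: 19.38
ee_pos: [0.5999, 0.1246, 0.0117]
ee_rot: [[-0.357, 0.934, -0.003], [0.934, 0.357, -0.0], [0.001, -0.002, -1.0]]
wrist_force: [-0.2, 0.1, 0.2]
width: 0.698
```

>>> drive_tool:
  rotation:
    - [0,0,0]
    - [0,0,0]
    - [0,0,0]
    - [0,0,0]
    - [0,0,0]
    - [0,0,0]
  offset:
    - [0,0,0]
    - [0,0,0]
    - [0,0,0]
    - [0,0,0]
    - [0,0,0]
    - [0,0,0]
  gripper: [24,24,24,24,24,24]

```text
clock: 19.88
ee_pos: [0.6022, 0.1239, 0.0145]
ee_rot: [[-0.357, 0.934, 0.002], [0.934, 0.357, 0.001], [-0.0, 0.002, -1.0]]
wrist_force: [-1.2, 2.0, 7.6]
width: 0.307
```

```bash
python3 look.py s17 .602 .122
```

```text
19.8833 [0.6022 0.1239 0.0145] 26.2 [-1.2  2.   7.6]
wrist proj [325.08720956 253.14076802]
```

View pics/s17.png

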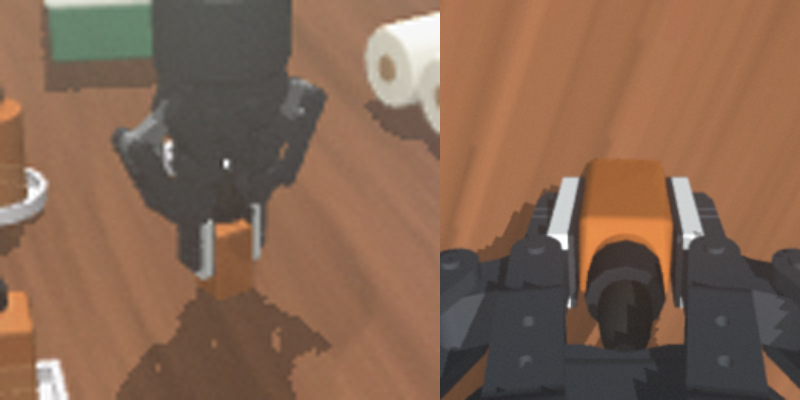

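>>> drive_tool:
  rotation:
    - [0,0,0]
    - [0,0,0]
    - [0,0,0]
    - [0,0,-0.2]
    - [0,0,-0.2]
    - [0,0,0]
    - [0,0,0]
    - [0,0,0]
  offset:
    - [0,0,0.4]
    - [0,0,0.8]
    - [0,0,0.9]
    - [0.1,0.5,0.4]
    - [0.2,0.95,0]
    - [0.2,0.95,0]
    - [0.2,0.95,0]
    - [0.2,0.95,0]
  gripper: [24,24,24,24,24,24,24,24]

```text
clock: 20.65
ee_pos: [0.629, 0.2538, 0.089]
ee_rot: [[-0.317, 0.949, 0.001], [0.949, 0.317, 0.0], [-0.0, 0.001, -1.0]]
wrist_force: [0.7, 0.5, -0.4]
width: 0.3
```

>>> drive_tool:
  rotation:
    - [0,0,0]
    - [0,0,0]
    - [0,0,0]
    - [0,0,0]
  offset:
    - [0.17,0.8,0]
    - [0,0.3,-0.3]
    - [0,0,-0.3]
    - [0,0,0]
  gripper: [24,24,24,24]

```text
clock: 20.98
ee_pos: [0.6326, 0.285, 0.0681]
ee_rot: [[-0.318, 0.948, -0.003], [0.948, 0.318, -0.001], [-0.0, -0.003, -1.0]]
wrist_force: [-0.0, -0.8, -0.9]
width: 0.305
```

```bash
python3 look.py s18 .6342 .2865
```

```text
20.9833 [0.6326 0.285  0.0681] 26.1 [-0.  -0.8 -0.9]
wrist proj [328.94190452 214.56945906]
```

View pics/s18.png

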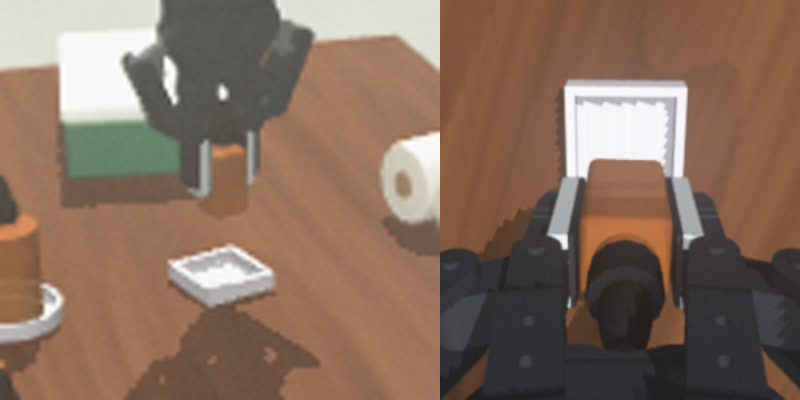

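>>> drive_tool:
  rotation:
    - [0,0,0]
    - [0,0,0]
    - [0,0,0]
    - [0,0,0]
    - [0,0,0]
  offset:
    - [0.03,0,-0.5]
    - [0,0,-0.5]
    - [0,0,-0.3]
    - [0,0,-0.1]
    - [0,0,0]
  gripper: [24,24,24,24,24]

```text
clock: 21.5
ee_pos: [0.6344, 0.2848, 0.0279]
ee_rot: [[-0.316, 0.949, -0.001], [0.949, 0.316, -0.0], [-0.0, -0.001, -1.0]]
wrist_force: [-0.5, -0.3, -0.2]
width: 0.305
```

```bash
python3 look.py s19 .6342 .2865
```

```text
21.5 [0.6344 0.2848 0.0279] 26.1 [-0.5 -0.3 -0.2]
wrist proj [327.13878958 237.07268606]
```

View pics/s19.png

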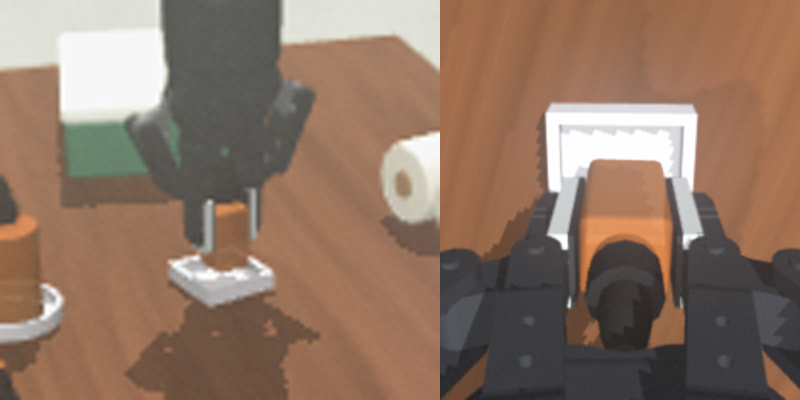

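>>> drive_tool:
  rotation:
    - [0,0,0]
    - [0,0,0]
    - [0,0,0]
    - [0,0,0]
    - [0,0,0]
    - [0,0,0]
  offset:
    - [0,0,-0.1]
    - [0,0,-0.09]
    - [0,0,-0.07]
    - [0,0,-0.05]
    - [0,0,-0.01]
    - [0,0,0]
  gripper: [24,24,24,24,24,24]

```text
clock: 22.1
ee_pos: [0.6346, 0.2856, 0.0185]
ee_rot: [[-0.317, 0.948, -0.0], [0.948, 0.317, -0.0], [0.0, -0.0, -1.0]]
wrist_force: [0.2, -0.3, -0.6]
width: 0.304
```

>>> drive_tool:
  rotation:
    - [0,0,0]
    - [0,0,0]
    - [0,0,0]
    - [0,0,0]
    - [0,0,0]
    - [0,0,0]
    - [0,0,0]
    - [0,0,0]
  offset:
    - [0,0,0]
    - [0,0,0]
    - [0,0,0]
    - [0,0,0.3]
    - [0,0,0.9]
    - [0,0,1]
    - [0,0,1]
    - [0,0,1]
  gripper: [55,55,55,55,60,70,70,70]

```text
clock: 22.77
ee_pos: [0.6344, 0.2855, 0.1468]
ee_rot: [[-0.317, 0.948, 0.0], [0.948, 0.317, 0.0], [0.0, 0.0, -1.0]]
wrist_force: [0.8, 0.9, -0.2]
width: 0.819
```

>>> drive_tool:
  rotation:
    - [0,0,0]
    - [0,0,0]
    - [0,0,0]
    - [0,0,0]
    - [0,0,0]
  offset:
    - [0,0,1]
    - [0,0,1]
    - [0,0,0.5]
    - [0,0,0]
    - [0,0,0]
  gripper: [70,70,70,70,70]

```text
clock: 23.18
ee_pos: [0.6349, 0.2856, 0.2206]
ee_rot: [[-0.317, 0.948, 0.002], [0.948, 0.317, 0.001], [-0.0, 0.002, -1.0]]
wrist_force: [0.1, 0.2, -1.1]
width: 0.818
```

```bash
python3 - <<'E'
from fit import *
o=r.observe();print(o["clock"],o["ee_pos"].round(4),np.abs(o["joint_vel"]).max())
s=r.camera("side");w=r.camera("wrist");t=r.camera("top");save(dict(frame=cv2.resize(s["frame"][110:360,200:480],(672,600),interpolation=cv2.INTER_CUBIC)),"s20");save(w,"w20")
save(dict(frame=cv2.resize(t["frame"][130:270,180:470],(798,385),interpolation=cv2.INTER_CUBIC)),"t20")
t["sat"]=175
for n,x in (("capped_round",(.617,-.148)),("capped_square",(.471,-.2625))): print(n,fit([t],n,x,(0,)))
E
```

```text
23.1833 [0.6349 0.2856 0.2206] 2.723642749746999
capped_round (array([ 0.6171937 , -0.14840794,  0.09619662]), np.float64(0.16042309387395326))
capped_square (array([ 0.47139534, -0.26235581, -0.15499657]), np.float64(0.07863424728401447))
```

View pics/s20.png

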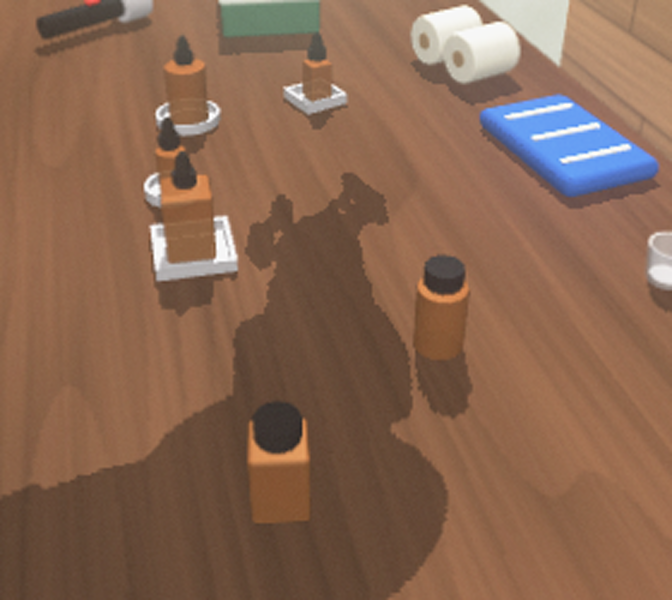

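View pics/w20.png

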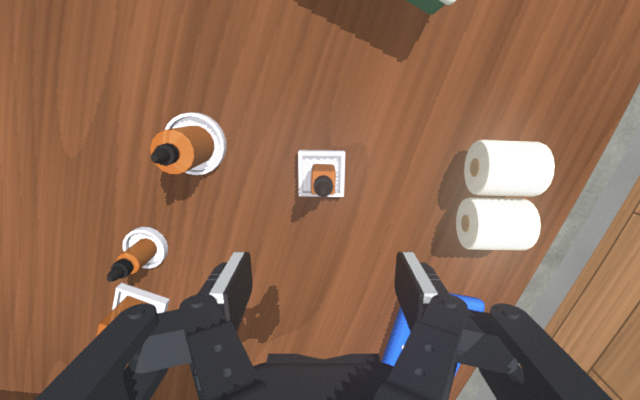

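View pics/t20.png

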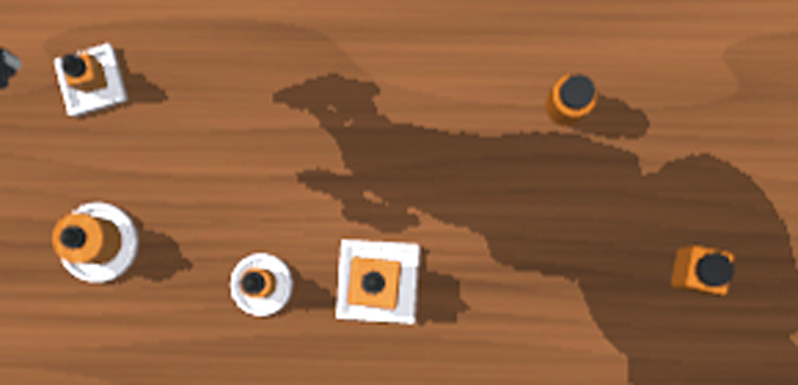

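All four bottles stand upright in their own dishes, for example the small square bottle at wrist pixel (322,175) and the large square one at about (372,282) in the top crop. Neither capped bottle has moved.

```bash
python3 -c "
from station import r
print(r.hand_in())"
```

```text
the job is handed in; nothing more can be done
None
```

I put each of the four dropper bottles upright in the dish of its own shape and size, released it, raised the arm clear and handed the job in at about 23 s of the 91 s allowed. The hand-in gives no verdict, so what follows rests on my own last checks.

- **Placement:** the side, top and wrist pictures show all four bottles upright inside their dish rims. I estimate each is within a few mm of its dish centre. I judged that by eye and did not measure it.
- **Height:** the bottle's height above the dish floor comes only from the arm's reading. For round_small and round_large the wrist force rose as they touched down (24 N and 9 N). For square_large and square_small it showed no contact, so they may have been let go up to about 1 mm above the floor.
- **Screw-capped bottles:** a final fit to the top picture puts both within 0.5 mm of where they began.
- **Checks that disagreed:** the top and side cameras differed by about 3 mm in y, so I aimed midway. The shape fit for square_small was poor, in both the top and the wrist picture. I took its position by eye from a wrist close-up instead, and the grasp closed at 26.2 mm, which matches its width.

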